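# Stow the polish tins in the bench crate

### The job

Slide the green-lidded and the red-lidded tin along the bench, upright and without lifting them, into the bays of the crate marked with their own colour, right up against the crate's back wall. Then swing the brass keeper bar over the tins and all the way down in front of them to its stop. Leave the yellow tin in its bay, and do not disturb the other things on the bench.

Things in the scene. Friction and masses are not known exactly. Their poses are not given: they have to be found in the camera images.
- crate: Light-wood crate fixed to the bench: 3 bays in a row along its y axis, open at its -x side and top, no floor. 88 mm (x) by 296 mm (y), walls 8 mm. Back wall 58 mm high, inner face at x = +36 mm; end walls and dividers 50 mm high, from there to x = -44 mm. Bays 88 mm wide, centred at y = -96, 0, +96 mm. Origin: centre of its underside, on the bench top; z up.
- spot_green: Flat green disc, 72 mm across, on the bench in one bay: marks the green tin's bay. Origin at its centre, on the bay's centre line, 40 mm in front of the back wall's inner face; axes parallel to the crate's. A tin touching the back wall has its centre 2 mm past the disc's centre (+x).
- spot_red: The same disc in red, in another bay: marks the bay of the red tin.
- tin_green: Upright round tin, 76 mm diameter, 66 mm high, 0.25 to 0.5 kg, aluminium with a paper band and a green lid, standing on the bench outside the crate. Origin: centre of its underside; z is its axis.
- tin_red: The same tin with a red lid.
- tin_yellow: The same tin with a yellow lid, already standing in the third bay, where it stays.
- keeper (a joint): Stiff hinge of the keeper, a U of 8 mm brass rod with arms at the crate's two ends. Axis along the crate's y at x = +30, z = 20 mm in its frame. 0 = down at its stop, barring the bays, bar at x = -76, z = 48 mm; grows (rad) as the bar swings up and back over the crate; starts at 1.5 to 1.85, leaning behind the back wall. Stays where left; takes 1 to 3 N at the bar.
- keeper_bar (a point): Middle of the keeper's straight bar (8 mm rod, 314 mm long, parallel to the crate's y axis), 110 mm from the hinge axis; at joint value q its elevation above the horizontal, seen from the axis, is 0.262 + q.
- bottle: Amber bottle, 60 mm diameter, 150 mm high, a bystander. Origin: centre of its underside.
- candlestick: Brass candlestick, foot 80 mm across, 90 mm high, a bystander. Origin: centre of its underside.
- hammer: Hammer lying on the bench near the far edge, a bystander. Origin: centre of its underside.
- screwdriver: Screwdriver lying on the bench at the right, a bystander. Origin: centre of its underside.
- anvil_block: Steel bench block, 70 x 90 x 50 mm, a bystander. Origin: centre of its underside.
There are look-alikes about, which are no part of the job. What is shaped like the tin_red but blue, pink or purple is not meant.

How it is judged:
On the way, in this order (a step that is already met when the one before it is completed fails the run):
1. both tins stand upright against the back wall of their own bays (x of tin_green in the frame of spot_green above -0.005 m and y of tin_green in the frame of spot_green between -0.012 and 0.012 m and angle between each of tin_green, tin_red's own z axis and vertical below 0.1 rad and x of tin_red in the frame of spot_red above -0.005 m and y of tin_red in the frame of spot_red between -0.012 and 0.012 m), for 0.2 s.
2. then the keeper is swung down to its stop (value of joint keeper below 0.1 rad), for 0.2 s.
At the end, for the whole second after the job is handed in: Green and red tin each stand upright in the bay of their own colour, at rest, no more than 7 mm from the back wall; the yellow tin still stands in its bay (within 20 mm of where it was); the keeper is down within 0.1 rad of its stop (all of step 1 and angle between tin_yellow's own z axis and vertical below 0.1 rad and distance of tin_yellow from where it was at the start of the episode below 0.02 m and value of joint keeper below 0.1 rad and linear speed of each of tin_green, tin_red, tin_yellow below 0.02 m/s); the robot touches nothing.
It fails at once if a tin is lifted more than 15 mm off the bench (height (world z) of any of tin_green, tin_red, tin_yellow above 0.015 m).
It fails at once if a tin tips more than 0.35 rad (angle between any of tin_green, tin_red, tin_yellow's own z axis and vertical above 0.35 rad).
It fails at once if a bystander is moved more than 30 mm (distance of any of bottle, candlestick, hammer, screwdriver, anvil_block from where it was at the start of the episode above 0.03 m).
It also fails if it takes over 72 s, if anything falls off the work surface, if the arm or the gripper's body presses on something with over 40 N, if the wrist force passes 120 N, or if a joint passes its speed limit or range.

### The arm

A 7-joint arm with a two-finger parallel gripper is mounted at the origin on the work surface. World frame = base frame: x ahead of the robot, y to its left, z up, the work surface at z = 0. Lengths are in m, angles in rad, forces in N, time in s.
With the tool pointing down it reaches from about 0.4 to 0.85 m from the base axis. Payload 10.4 kg.
Tool frame: the origin (TCP) lies midway between the tips of the shut fingers; the grasp point (between the pads) lies r.grip_depth behind it (r.grip_depth is the distance from the TCP to the grasp point, in m); z points along the fingers, y is the line along which they close (so a half turn about z gives the same grasp; the last joint's range is limited). The gripper opens to 87 mm and grips with 3 to 60 N. Pads are 19 mm wide; open, the fingers measure 117 mm over their backs; the gripper's body (75 mm by 190 mm) begins 51 mm behind the grasp point.
Start: joints at [1.161, 0.332, -0.065, 1.46, 0.022, 1.35, -0.088], TCP at [0.236, -0.579, 0.223] pointing down, gripper open.
Joint ranges: [-2.6, 2.6], [-0.5, 2.12], [-1.47, 1.34], [0.16, 2.42], [-1.27, 4.41], [0.06, 2.06], [-2.6, 2.6]. Speed limits (rad/s): [2.22, 2.22, 2.79, 2.79, 3.14, 3.14, 3.14].

### API

Orientations are given as a 3x3 rotation matrix whose columns are the frame's x, y, z axes.
In Python, from cell import telemetry, optics, r gives the robot as it stands.
- The arm moves only by the tool apply_moves, never from a script. Its argument "steps" is a list of rows, each an object with "travel": the shift along the tool's x, y, z in mm, a list of three; "twist": the turn about the tool's z in rad. In form: [{"travel": [x, y, z], "twist": twist}, ...]. A call has exactly 10 rows; each row shifts and turns the commanded pose from where the row before left it, along the tool's axes as they then stand; what a row does not reach is not made up. A row lasts 1/8 s, in which the tool goes at most 62.5 mm and 10.7 degrees, less where a joint would pass 70% of its speed; a pose out of reach is approached as far as the arm can. A call with a gripper value outside its range is refused whole. "hand" is the closure, from 0 (fully open) to 1 (shut), set as the call begins (left out, the last holds). The fingers move at their own pace and stop on an object; the grip force is fixed at half the most. Time passes only in rows, so rows that do not move let the fingers close, or fill a call up. It gives the time, the measured TCP pose, the force, the opening and the grip force at its end, in the units of the state.
- telemetry.get_state(): the state, without advancing time (a new reading comes with each control period).
- optics.grab_frame(name): name is "side" or "top"; returns a dict with "pixels" (420x560x3 uint8, blue, green, red), "fx", "fy", "cx", "cy" (pixels), "k1" (the pictures are not rectified: a ray, as slopes to the right and down, at radius r is drawn at 1 + k1 r^2 times it, then the intrinsics apply), "camera_from_world" (4x4, takes a point from world to camera coordinates). Camera axes: x right, y down, z forward; pixel columns grow to the right and rows downward; lengths in m; the calibration is good to about 2 mm. A picture is of the moment at which its call begins. There is no depth.
- r.finish_job(): hands the job in; it is judged then, once.
The state is a dict: "time": time; "qpos": joint angles; "dq": joint speeds; "joint_efforts": joint torques, N m; "tcp_pos": TCP position; "ee_rot": TCP orientation; "wrist_force": force on the tool from outside, world axes, zero at the start; "moment": the same for the moment, N m; "width": finger opening in m; "grip_force": force on a finger pad.
Only numpy, scipy, OpenCV 4.12 (cv2) and the standard library are available. Lean on these libraries where they do the work, as an engineer would, in place of code of your own. Each camera call takes 0.05 s, during which the arm holds its last target. There are 200 camera calls.

## Working session

There is one attempt and no reset: what is moved stays moved. The work goes in short steps, Python scripts to look and compute and a tool call to move; the robot and the scene stay as the last step left them, time stands still between calls to the robot, and variables do not carry over. Pictures are saved under pics/ and viewed, at most 10 in all, crops included, and the job is handed in when it is done.

Besides the shell and the picture viewer there is one more tool, called after "Emit:" as a command line: name --argument value ..., lists and objects as JSON in quotes. apply_moves: Moves the arm, as the interface text tells. Its arguments: {"type":"object","properties":{"steps":{"type":"array","items":{"type":"object","properties":{"travel":{"type":"array","items":{"type":"number"}},"twist":{"type":"number"}}}},"hand":{"type":"number"}},"required":["steps"]}

```bash
mkdir -p pics; cat > h.py <<'E'
import numpy as np, cv2
from cell import telemetry, optics, r
def grab(n,save=None):
    f=optics.grab_frame(n); im=np.array(f["pixels"],np.uint8)
    if save: cv2.imwrite(f"pics/{save}.png",im)
    return f,im
def K(f): return np.array([[f["fx"],0,f["cx"]],[0,f["fy"],f["cy"]],[0,0,1.]]),np.array([f["k1"],0,0,0.])
def ray(f,uv):
    k,d=K(f); p=cv2.undistortPoints(np.array(uv,float).reshape(-1,1,2),k,d).reshape(-1,2)
    T=np.array(f["camera_from_world"]); R=T[:3,:3]; c=-R.T@T[:3,3]
    return c,np.c_[p,np.ones(len(p))]@R
def plane(f,uv,z):
    c,d=ray(f,uv); return c+d*((z-c[2])/d[:,2])[:,None]
def proj(f,P):
    k,d=K(f); T=np.array(f["camera_from_world"]); return cv2.projectPoints(np.array(P,float).reshape(-1,1,3),cv2.Rodrigues(T[:3,:3])[0],T[:3,3],k,d)[0].reshape(-1,2)
E
python3 - <<'E'
from h import *
for n in("top","side"):
    f,im=grab(n,n+"0"); T=np.array(f["camera_from_world"]); print(n,(-T[:3,:3].T@T[:3,3]).round(3),T[:3,:3].round(2).tolist(),f["fx"],f["k1"])
s=telemetry.get_state(); print(s["time"],s["tcp_pos"],np.round(s["ee_rot"],3).tolist(),s["width"],r.grip_depth)
E
```

```text
top [ 0.438 -0.124  1.154] [[0.02, -1.0, 0.01], [-0.99, -0.02, -0.11], [0.11, -0.01, -0.99]] 455.8663321516423 -0.11753887714698752
side [0.375 0.61  0.631] [[-0.97, -0.26, 0.01], [-0.16, 0.58, -0.8], [0.2, -0.77, -0.6]] 409.8836358323751 -0.05259477612225118
0.1 [ 0.23562683 -0.57853043  0.22186416] [[0.926, 0.377, -0.001], [0.377, -0.926, 0.001], [-0.0, -0.001, -1.0]] 0.08700714168572717 0.0187
```

View pics/top0.png

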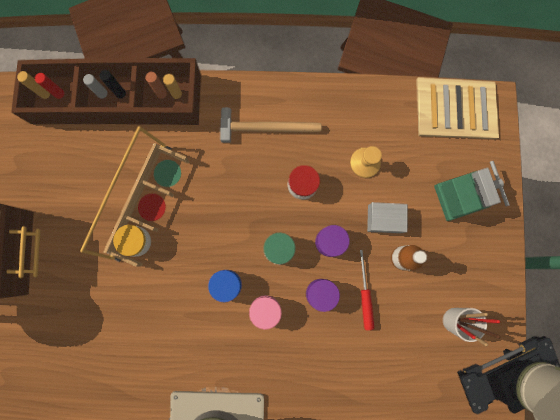

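View pics/side0.png

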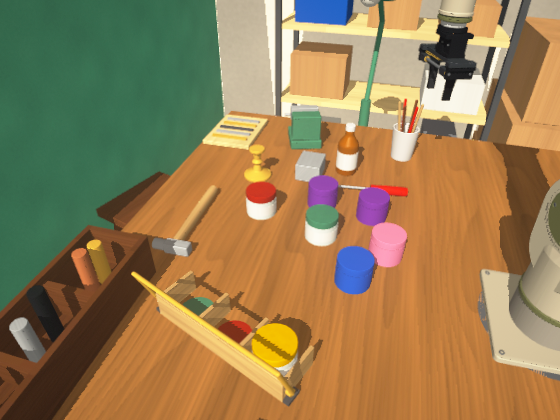

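The top view shows the red tin at (304,181), the green tin at (279,249) and the yellow tin at (129,241). The green spot is at (168,172), the red spot at (151,207), and the keeper bar runs from (139,128) to (84,250) behind the back wall. The crate opens towards the right and slightly down. Purple, blue and pink tins are look-alikes.

```bash
python3 - <<'E'
from h import *
f,im=grab("top"); hsv=cv2.cvtColor(im,cv2.COLOR_BGR2HSV)
def blob(seed,z,tol=(8,70,60),rad=24):
    s=hsv[seed[1]-3:seed[1]+4,seed[0]-3:seed[0]+4].reshape(-1,3).astype(int); m=np.median(s,0)
    d=np.abs(hsv.astype(int)-m); d[...,0]=np.minimum(d[...,0],180-d[...,0])
    k=(d<np.array(tol)).all(2).astype(np.uint8); b=np.zeros_like(k); cv2.circle(b,seed,rad,1,-1); k&=b
    n,l,st,c=cv2.connectedComponentsWithStats(k); i=l[seed[1],seed[0]]
    cn=max(cv2.findContours((l==i).astype(np.uint8),0,1)[0],key=len).reshape(-1,2)
    P=plane(f,cn,z)[:,:2].astype(np.float32); hull=cv2.convexHull(P)
    return hull,cv2.minEnclosingCircle(hull),st[i]
for nm,seed,z in [("red",(304,179),.066),("green",(279,248),.066),("yellow",(122,240),.066),("purp1",(332,240),.066),("purp2",(323,295),.066),("blue",(225,286),.066),("pink",(265,313),.066),("spotg",(168,172),0.001),("spotr",(151,207),0.001)]:
    h,c,st=blob(seed,z); print(nm,np.round(c[0],4),round(c[1],4),st)
print("bar ends approx z .12",plane(f,[(139,128),(84,250)],.127).round(3))
print("wall top ends", plane(f,[(155,146),(107,249)],.058).round(3))
print("other: candle foot,anvil,bottle,screwdriver",plane(f,[(365,165),(388,218),(405,258),(362,252),(369,328),(220,140),(322,128)],0.02).round(3))
big=cv2.resize(im[110:280,70:220],None,fx=4,fy=3.5,interpolation=cv2.INTER_CUBIC); cv2.imwrite("pics/crop1.png",cv2.resize(im[120:270,75:215],(700,600) if 0 else (560,600)))
E
```

```text
red [ 0.641 -0.204] 0.0385 [288 165  32  31 772]
green [ 0.4748 -0.1472] 0.0363 [264 233  31  31 723]
yellow [0.4851 0.233 ] 0.0587 [ 98 217  48  48 859]
purp1 [ 0.4951 -0.273 ] 0.0403 [316 225  33  32 814]
purp2 [ 0.3653 -0.2517] 0.0397 [307 279  32  32 816]
blue [ 0.3831 -0.018 ] 0.0374 [209 270  31  32 778]
pink [ 0.3227 -0.1161] 0.0385 [249 296  32  33 810]
spotg [0.6644 0.1445] 0.0347 [154 160  27  26 535]
spotr [0.576  0.1814] 0.0368 [138 193  28  28 557]
bar ends approx z .12 [[0.746 0.187 0.127]
 [0.458 0.3   0.127]]
wall top ends [[0.72  0.165 0.058]
 [0.463 0.27  0.058]]
other: candle foot,anvil,bottle,screwdriver [[ 0.692 -0.364  0.02 ]
 [ 0.557 -0.422  0.02 ]
 [ 0.457 -0.465  0.02 ]
 [ 0.47  -0.356  0.02 ]
 [ 0.283 -0.374  0.02 ]
 [ 0.749  0.008  0.02 ]
 [ 0.787 -0.253  0.02 ]]
```

View pics/crop1.png

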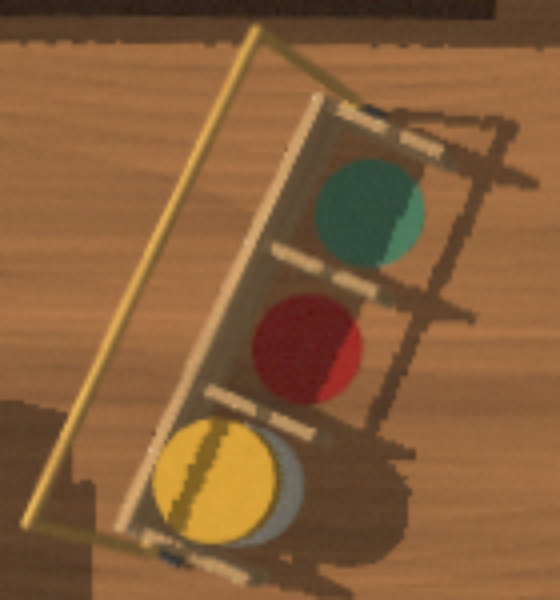

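The crop shows both discs clear, with centres at full-image pixels (167.5,173) and (151.7,207). The back wall runs from (154,144) to (105,252), so the crate's +x is about 68° in the world frame. I'll turn the tool so its x matches the crate's +x, then approach the green tin.

Emit:
apply_moves --hand 0 --steps '[{"travel":[0,0,0],"twist":-0.16},{"travel":[0,0,0],"twist":-0.16},{"travel":[0,0,0],"twist":-0.16},{"travel":[0,0,0],"twist":-0.16},{"travel":[0,0,0],"twist":-0.16},{"travel":[55,6,0],"twist":0},{"travel":[55,6,0],"twist":0},{"travel":[55,6,0],"twist":0},{"travel":[55,6,0],"twist":0},{"travel":[55,6,0],"twist":0}]'

```text
time: 1.4
tcp_pos: [0.3671, -0.3334, 0.2225]
ee_rot: [[0.375, 0.927, -0.0], [0.927, -0.375, -0.0], [-0.0, 0.0, -1.0]]
wrist_force: [1.7, 0.1, 0.5]
width: 0.087
grip_force: 0.0
```

```bash
cat >> h.py <<'E'
O=np.array([.5775,.185]); ex=np.array([.378,.926]); ex/=np.linalg.norm(ex); ey=np.array([-ex[1],ex[0]])
def crate(p): d=np.array(p)[:2]-O; return np.array([d@ex,d@ey])
def lid(n,col,z=.066,near=None):
    f,im=grab(n); h=cv2.cvtColor(im,cv2.COLOR_BGR2HSV).astype(int); H,S,V=h[...,0],h[...,1],h[...,2]
    m={"green":(H>65)&(H<90)&(S>90)&(V>40),"red":((H<5)|(H>172))&(S>150)&(V>60),"yellow":(H>20)&(H<28)&(S>190)&(V>120)}[col].astype(np.uint8)
    m=cv2.morphologyEx(m,cv2.MORPH_OPEN,np.ones((3,3),np.uint8)); out=[]
    for c in cv2.findContours(m,0,1)[0]:
        if cv2.contourArea(c)<150: continue
        P=plane(f,c.reshape(-1,2),z)[:,:2].astype(np.float32); q,rad=cv2.minEnclosingCircle(P)
        if rad<.05 and abs(q[0]-.55)<.25: out.append((q,rad))
    return out
def st():
    s=telemetry.get_state(); print("t",round(s["time"],2),"crate",(crate(s["tcp_pos"])*1e3).round(1),"z",round(s["tcp_pos"][2]*1e3,1),"yawerr",round(float(np.arctan2(s["ee_rot"][1][0],s["ee_rot"][0][0])-np.arctan2(ex[1],ex[0])),4),"w",round(s["width"],4),"F",np.round(s["wrist_force"],1),"q7",round(s["qpos"][6],2))
E
python3 - <<'E'
from h import *
st()
for n in("top","side"):
  for c in("green","red","yellow"):
    for q,rad in lid(n,c): print(n,c,np.round(q,4),(crate(q)*1e3).round(1),round(rad,4))
E
```

```text
t 1.4 crate [-559.4   -1.2] z 222.5 yawerr 0.0035 w 0.087 F [1.7 0.1 0.5] q7 0.24
top green [ 0.4745 -0.1469] [-346.2  -30. ] 0.035
top green [ 0.6123 -0.6077] [-720.7 -331.8] 0.0464
top red [0.5677 0.1639] [-23.3   1.1] 0.0333
top red [ 0.6395 -0.2049] [-337.6 -204.8] 0.0376
side green [ 0.4742 -0.1334] [-333.9  -24.7] 0.0442
side red [ 0.3178 -0.2897] [-537.7   61. ] 0.034
side red [ 0.6354 -0.1901] [-325.4 -195.4] 0.0449
side yellow [0.4838 0.2231] [ -0.2 101.2] 0.0417
```

Emit:
apply_moves --hand 0 --steps '[{"travel":[53.5,7.2,0],"twist":0},{"travel":[53.5,7.2,0],"twist":0},{"travel":[53.5,7.2,0],"twist":0},{"travel":[53,7.2,0],"twist":0},{"travel":[0,0,60],"twist":0},{"travel":[0,0,60],"twist":0},{"travel":[0,0,25],"twist":0},{"travel":[0,0,25],"twist":0},{"travel":[0,0,20],"twist":0},{"travel":[0,0,14],"twist":0}]'

```text
time: 2.95
tcp_pos: [0.4727, -0.1492, 0.0173]
ee_rot: [[0.377, 0.926, -0.001], [0.926, -0.377, 0.0], [-0.0, -0.001, -1.0]]
wrist_force: [-0.6, 0.0, 0.4]
width: 0.0869
grip_force: 0.0
```

Emit:
apply_moves --hand 1 --steps '[{"travel":[0,0,0],"twist":0},{"travel":[0,0,0],"twist":0},{"travel":[0,0,0],"twist":0},{"travel":[0,0,0],"twist":0},{"travel":[0,0,0],"twist":0},{"travel":[0,0,0],"twist":0},{"travel":[0,0,0],"twist":0},{"travel":[0,0,0],"twist":0},{"travel":[0,0,0],"twist":0},{"travel":[0,0,0],"twist":0}]'

```text
time: 4.2
tcp_pos: [0.4736, -0.1482, 0.019]
ee_rot: [[0.375, 0.927, 0.0], [0.927, -0.375, -0.001], [-0.0, 0.001, -1.0]]
wrist_force: [-1.5, 0.2, 6.0]
width: 0.0756
grip_force: 30.0
```

```bash
python3 - <<'E'
from h import *
st()
E
```

```text
t 4.2 crate [-347.8  -29.7] z 19.0 yawerr 0.0035 w 0.0756 F [-1.5  0.2  6. ] q7 -0.34
```

Emit:
apply_moves --steps '[{"travel":[20,10,0],"twist":0},{"travel":[30,14,0],"twist":0},{"travel":[30,14,0],"twist":0},{"travel":[30,14,0],"twist":0},{"travel":[30,14,0],"twist":0},{"travel":[30,0,0],"twist":0},{"travel":[30,0,0],"twist":0},{"travel":[30,0,0],"twist":0},{"travel":[18,0,0],"twist":0},{"travel":[0,0,0],"twist":0}]'

```text
time: 5.45
tcp_pos: [0.6282, 0.0598, 0.0191]
ee_rot: [[0.373, 0.928, 0.002], [0.928, -0.373, 0.002], [0.003, 0.001, -1.0]]
wrist_force: [2.1, 3.9, 4.3]
width: 0.0753
grip_force: 30.0
```

```bash
python3 - <<'E'
from h import *
st()
for n in["top"]:
  for c in("green",):
    for q,rad in lid(n,c): print(n,c,np.round(q,4),(crate(q)*1e3).round(1),round(rad,4))
grab("side","s1")
E
```

```text
t 5.45 crate [-96.8 -94.3] z 19.1 yawerr 0.0058 w 0.0753 F [2.1 3.9 4.3] q7 -0.78
top green [ 0.6072 -0.6112] [-725.9 -328.4] 0.0382
```

View pics/s1.png

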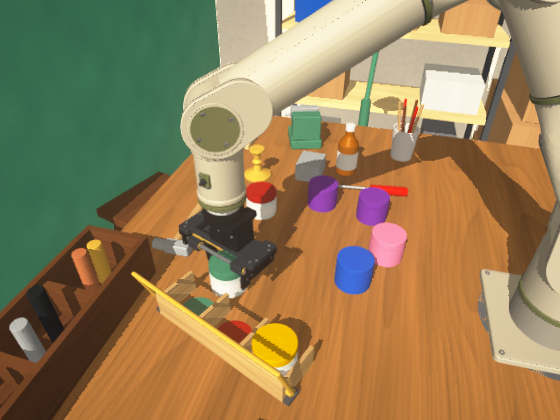

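The side view shows the green tin upright in the gripper at about (228,275), lined up with the green bay. I'll slide it in a bit, let go, back off, and push it with the fingers part closed.

Emit:
apply_moves --steps '[{"travel":[10,1.5,0],"twist":0},{"travel":[14,0,0],"twist":0},{"travel":[0,0,0],"twist":0},{"travel":[0,0,0],"twist":0},{"travel":[0,0,0],"twist":0},{"travel":[0,0,0],"twist":0},{"travel":[0,0,0],"twist":0},{"travel":[0,0,0],"twist":0},{"travel":[0,0,0],"twist":0},{"travel":[0,0,0],"twist":0}]'

```text
time: 6.8
tcp_pos: [0.6385, 0.0785, 0.0191]
ee_rot: [[0.375, 0.927, 0.002], [0.927, -0.375, 0.0], [0.001, 0.002, -1.0]]
wrist_force: [1.5, 1.4, 6.2]
width: 0.0754
grip_force: 30.0
```

Emit:
apply_moves --hand 0 --steps '[{"travel":[0,0,0],"twist":0},{"travel":[0,0,0],"twist":0},{"travel":[0,0,0],"twist":0},{"travel":[0,0,0],"twist":0},{"travel":[0,0,0],"twist":0},{"travel":[-20,0,0],"twist":0},{"travel":[-20,0,0],"twist":0},{"travel":[-20,0,0],"twist":0},{"travel":[0,0,0],"twist":0},{"travel":[0,0,0],"twist":0}]'

```text
time: 8.05
tcp_pos: [0.6155, 0.0237, 0.0188]
ee_rot: [[0.375, 0.927, 0.0], [0.927, -0.375, 0.0], [0.001, 0.0, -1.0]]
wrist_force: [0.6, 1.1, 1.2]
width: 0.087
grip_force: 0.0
```

```bash
python3 - <<'E'
from h import *
st()
E
```

```text
t 8.05 crate [-135.   -96.1] z 18.8 yawerr 0.0035 w 0.087 F [0.6 1.1 1.2] q7 -0.73
```

Emit:
apply_moves --hand 0.54 --steps '[{"travel":[0,0,0],"twist":0},{"travel":[0,0,0],"twist":0},{"travel":[0,0,0],"twist":0},{"travel":[0,0,0],"twist":0},{"travel":[16,0,0],"twist":0},{"travel":[16,0,0],"twist":0},{"travel":[16,0,0],"twist":0},{"travel":[16,0,0],"twist":0},{"travel":[12,0,0],"twist":0},{"travel":[0,0,0],"twist":0}]'

```text
time: 9.3
tcp_pos: [0.644, 0.0956, 0.0185]
ee_rot: [[0.373, 0.928, 0.0], [0.928, -0.373, 0.001], [0.001, -0.0, -1.0]]
wrist_force: [0.3, -1.6, 0.3]
width: 0.0399
grip_force: 0.0
```

```bash
python3 - <<'E'
from h import *
st()
for n in["top"]:
  for c in("green",):
    for q,rad in lid(n,c): print(n,c,np.round(q,4),(crate(q)*1e3).round(1),round(rad,4))
grab("side","s2")
E
```

```text
t 9.3 crate [-57.7 -95.3] z 18.5 yawerr 0.0053 w 0.0399 F [ 0.3 -1.6  0.3] q7 -0.84
top green [ 0.6148 -0.6051] [-717.4 -333.1] 0.0493
```

View pics/s2.png

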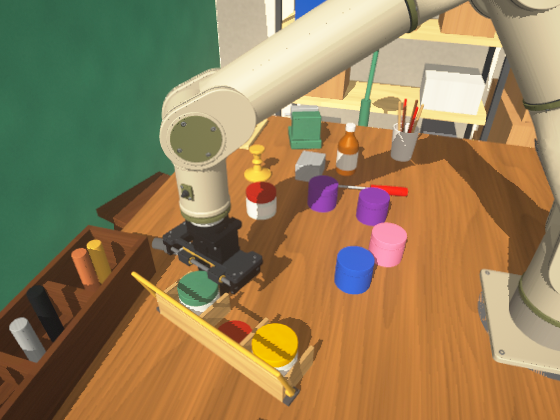

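The side view shows the green tin upright in its bay at (198,290), with the fingers behind it. I'll creep to the wall.

Emit:
apply_moves --steps '[{"travel":[3,0,0],"twist":0},{"travel":[2,0,0],"twist":0},{"travel":[2,0,0],"twist":0},{"travel":[2,0,0],"twist":0},{"travel":[1,0,0],"twist":0},{"travel":[1,0,0],"twist":0},{"travel":[1,0,0],"twist":0},{"travel":[1,0,0],"twist":0},{"travel":[0,0,0],"twist":0},{"travel":[0,0,0],"twist":0}]'

```text
time: 10.65
tcp_pos: [0.6487, 0.106, 0.0186]
ee_rot: [[0.375, 0.927, 0.0], [0.927, -0.375, 0.0], [0.0, 0.0, -1.0]]
wrist_force: [-0.3, -1.1, -0.1]
width: 0.0402
grip_force: 0.3
```

```bash
python3 - <<'E'
from h import *
st()
f,im=grab("side"); h=cv2.cvtColor(im,cv2.COLOR_BGR2HSV).astype(int)
m=((h[...,0]>65)&(h[...,0]<90)&(h[...,1]>90)).astype(np.uint8); m[:240]=0; m[:,:150]=0; m[:,300:]=0
c=max(cv2.findContours(m,0,1)[0],key=cv2.contourArea); print(cv2.contourArea(c),cv2.boundingRect(c))
for cx in(-2,-7,-12):
  a=np.linspace(0,6.28,60); w=O+cx/1e3*ex-.096*ey; P=np.c_[w+.038*np.c_[np.cos(a),np.sin(a)],np.full(60,.066)]; p=proj(f,P); print(cx,p.min(0).round(1),p.max(0).round(1))
E
```

```text
t 10.65 crate [-46.2 -95.8] z 18.6 yawerr 0.0037 w 0.0402 F [-0.3 -1.1 -0.1] q7 -0.85
370.5 (179, 274, 34, 25)
-2 [170.9 273.1] [212.3 303.6]
-7 [172.9 271.6] [214.2 301.9]
-12 [175.  270.2] [216.1 300.2]
```

Emit:
apply_moves --steps '[{"travel":[1,0,0],"twist":0},{"travel":[1,0,0],"twist":0},{"travel":[1,0,0],"twist":0},{"travel":[1,0,0],"twist":0},{"travel":[0,0,0],"twist":0},{"travel":[0,0,0],"twist":0},{"travel":[0,0,0],"twist":0},{"travel":[0,0,0],"twist":0},{"travel":[0,0,0],"twist":0},{"travel":[0,0,0],"twist":0}]'

```text
time: 11.95
tcp_pos: [0.6501, 0.1092, 0.0185]
ee_rot: [[0.375, 0.927, -0.0], [0.927, -0.375, -0.0], [-0.0, 0.0, -1.0]]
wrist_force: [-1.8, -3.9, 1.6]
width: 0.0398
grip_force: 2.3
```

Emit:
apply_moves --steps '[{"travel":[1,0,0],"twist":0},{"travel":[1,0,0],"twist":0},{"travel":[1,0,0],"twist":0},{"travel":[0,0,0],"twist":0},{"travel":[0,0,0],"twist":0},{"travel":[0,0,0],"twist":0},{"travel":[0,0,0],"twist":0},{"travel":[0,0,0],"twist":0},{"travel":[0,0,0],"twist":0},{"travel":[0,0,0],"twist":0}]'

```text
time: 13.2
tcp_pos: [0.6503, 0.1094, 0.0184]
ee_rot: [[0.376, 0.927, -0.003], [0.927, -0.376, -0.004], [-0.005, -0.001, -1.0]]
wrist_force: [-8.0, -12.0, 7.5]
width: 0.0399
grip_force: 7.3
```

At the wall (14 N, no further motion). Backing off to above the red tin.

Emit:
apply_moves --hand 0.54 --steps '[{"travel":[-20,0,0],"twist":0},{"travel":[-40,0,0],"twist":0},{"travel":[-40,0,-20],"twist":0},{"travel":[-40,0,-40],"twist":0},{"travel":[-40,20,-35],"twist":0},{"travel":[-40,30,0],"twist":0},{"travel":[-40,30,0],"twist":0},{"travel":[-36,29,0],"twist":0},{"travel":[0,0,0],"twist":0},{"travel":[0,0,0],"twist":0}]'

```text
time: 14.45
tcp_pos: [0.6416, -0.202, 0.1135]
ee_rot: [[0.374, 0.927, 0.001], [0.927, -0.374, 0.001], [0.001, 0.0, -1.0]]
wrist_force: [0.1, 0.0, 0.4]
width: 0.0399
grip_force: 0.0
```

```bash
python3 - <<'E'
from h import *
st()
f,im=grab("top","t3"); 
for c in("green","yellow"):
    for q,rad in lid("top",c): print(c,np.round(q,4),(crate(q)*1e3).round(1),round(rad,4))
E
```

```text
t 14.45 crate [-334.  -205.6] z 113.5 yawerr 0.0042 w 0.0399 F [0.1 0.  0.4] q7 -0.32
```

View pics/t3.png

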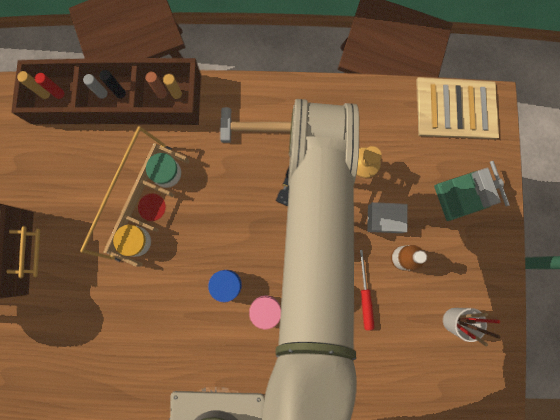

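The top view shows the green tin against the back wall at (162,167), and the yellow tin unchanged at (129,240). The gripper is over the red tin, so I'll open and descend.

Emit:
apply_moves --hand 0 --steps '[{"travel":[-3,0,0],"twist":0},{"travel":[0,0,0],"twist":0},{"travel":[0,0,0],"twist":0},{"travel":[0,0,0],"twist":0},{"travel":[0,0,25],"twist":0},{"travel":[0,0,20],"twist":0},{"travel":[0,0,20],"twist":0},{"travel":[0,0,20],"twist":0},{"travel":[0,0,10],"twist":0},{"travel":[0,0,0],"twist":0}]'

```text
time: 15.85
tcp_pos: [0.64, -0.2056, 0.0178]
ee_rot: [[0.375, 0.927, -0.001], [0.927, -0.375, 0.0], [-0.0, -0.001, -1.0]]
wrist_force: [0.2, -0.9, 0.3]
width: 0.087
grip_force: 0.0
```

Emit:
apply_moves --hand 1 --steps '[{"travel":[0,0,0],"twist":0},{"travel":[0,0,0],"twist":0},{"travel":[0,0,0],"twist":0},{"travel":[0,0,0],"twist":0},{"travel":[0,0,0],"twist":0},{"travel":[0,0,0],"twist":0},{"travel":[0,0,0],"twist":0},{"travel":[0,0,0],"twist":0},{"travel":[0,0,0],"twist":0},{"travel":[0,0,0],"twist":0}]'

```text
time: 17.1
tcp_pos: [0.6408, -0.2058, 0.0195]
ee_rot: [[0.375, 0.927, 0.001], [0.927, -0.375, -0.001], [-0.0, 0.001, -1.0]]
wrist_force: [-0.7, 1.1, 5.7]
width: 0.0754
grip_force: 30.0
```

```bash
python3 - <<'E'
from h import *
st()
E
```

```text
t 17.1 crate [-337.9 -206.4] z 19.5 yawerr 0.0036 w 0.0754 F [-0.7  1.1  5.7] q7 -0.35
```

Emit:
apply_moves --steps '[{"travel":[20,-26,0],"twist":0},{"travel":[24,-36,0],"twist":0},{"travel":[24,-36,0],"twist":0},{"travel":[24,-36,0],"twist":0},{"travel":[26,-36,0],"twist":0},{"travel":[26,-36,0],"twist":0},{"travel":[30,0,0],"twist":0},{"travel":[30,0,0],"twist":0},{"travel":[20,0,0],"twist":0},{"travel":[0,0,0],"twist":0}]'

```text
time: 18.35
tcp_pos: [0.5342, 0.0815, 0.0192]
ee_rot: [[0.372, 0.928, 0.002], [0.928, -0.372, 0.002], [0.003, 0.001, -1.0]]
wrist_force: [1.3, 4.5, 4.7]
width: 0.0755
grip_force: 30.0
```

```bash
python3 - <<'E'
from h import *
st()
E
```

```text
t 18.35 crate [-112.2    1. ] z 19.2 yawerr 0.006 w 0.0755 F [1.3 4.5 4.7] q7 -0.84
```

Emit:
apply_moves --steps '[{"travel":[14,1,0],"twist":0},{"travel":[14,0,0],"twist":0},{"travel":[8,0,0],"twist":0},{"travel":[0,0,0],"twist":0},{"travel":[0,0,0],"twist":0},{"travel":[0,0,0],"twist":0},{"travel":[0,0,0],"twist":0},{"travel":[0,0,0],"twist":0},{"travel":[0,0,0],"twist":0},{"travel":[0,0,0],"twist":0}]'

```text
time: 19.6
tcp_pos: [0.5485, 0.1108, 0.0192]
ee_rot: [[0.376, 0.927, 0.002], [0.927, -0.376, -0.001], [-0.0, 0.002, -1.0]]
wrist_force: [1.9, -0.9, 6.8]
width: 0.0756
grip_force: 30.0
```

Emit:
apply_moves --hand 0 --steps '[{"travel":[0,0,0],"twist":0},{"travel":[0,0,0],"twist":0},{"travel":[0,0,0],"twist":0},{"travel":[0,0,0],"twist":0},{"travel":[0,0,0],"twist":0},{"travel":[-20,0,0],"twist":0},{"travel":[-20,0,0],"twist":0},{"travel":[-20,0,0],"twist":0},{"travel":[0,0,0],"twist":0},{"travel":[0,0,0],"twist":0}]'

```text
time: 20.85
tcp_pos: [0.5253, 0.0565, 0.0188]
ee_rot: [[0.375, 0.927, 0.001], [0.927, -0.375, 0.0], [0.0, 0.0, -1.0]]
wrist_force: [0.4, 0.6, 0.8]
width: 0.0867
grip_force: 0.0
```

Emit:
apply_moves --hand 0.54 --steps '[{"travel":[0,0,0],"twist":0},{"travel":[0,0,0],"twist":0},{"travel":[0,0,0],"twist":0},{"travel":[0,0,0],"twist":0},{"travel":[16,0,0],"twist":0},{"travel":[16,0,0],"twist":0},{"travel":[16,0,0],"twist":0},{"travel":[16,0,0],"twist":0},{"travel":[12,0,0],"twist":0},{"travel":[0,0,0],"twist":0}]'

```text
time: 22.1
tcp_pos: [0.5539, 0.1287, 0.0186]
ee_rot: [[0.373, 0.928, 0.0], [0.928, -0.373, 0.001], [0.001, -0.0, -1.0]]
wrist_force: [-0.1, 0.1, 0.9]
width: 0.0401
grip_force: 0.0
```

```bash
python3 - <<'E'
from h import *
st()
E
```

```text
t 22.1 crate [-61.1   0.6] z 18.6 yawerr 0.0053 w 0.0401 F [-0.1  0.1  0.9] q7 -0.93
```

Green's stop was at about −42.5, so I have 17 mm left and then a light press.

Emit:
apply_moves --steps '[{"travel":[4,0,0],"twist":0},{"travel":[4,0,0],"twist":0},{"travel":[3,0,0],"twist":0},{"travel":[2,0,0],"twist":0},{"travel":[1,0,0],"twist":0},{"travel":[1,0,0],"twist":0},{"travel":[1,0,0],"twist":0},{"travel":[0,0,0],"twist":0},{"travel":[0,0,0],"twist":0},{"travel":[0,0,0],"twist":0}]'

```text
time: 23.35
tcp_pos: [0.5597, 0.1419, 0.0186]
ee_rot: [[0.375, 0.927, 0.0], [0.927, -0.375, 0.0], [0.0, 0.0, -1.0]]
wrist_force: [0.0, -0.9, -1.4]
width: 0.0398
grip_force: 0.5
```

Emit:
apply_moves --steps '[{"travel":[1,0,0],"twist":0},{"travel":[1,0,0],"twist":0},{"travel":[1,0,0],"twist":0},{"travel":[0,0,0],"twist":0},{"travel":[0,0,0],"twist":0},{"travel":[0,0,0],"twist":0},{"travel":[0,0,0],"twist":0},{"travel":[0,0,0],"twist":0},{"travel":[0,0,0],"twist":0},{"travel":[0,0,0],"twist":0}]'

```text
time: 24.6
tcp_pos: [0.5608, 0.1447, 0.0186]
ee_rot: [[0.375, 0.927, 0.0], [0.927, -0.375, 0.0], [0.0, 0.0, -1.0]]
wrist_force: [0.9, -0.7, 0.2]
width: 0.0402
grip_force: 0.3
```

```bash
python3 - <<'E'
from h import *
st()
E
```

```text
t 24.6 crate [-43.6   0.2] z 18.6 yawerr 0.0036 w 0.0402 F [ 0.9 -0.7  0.2] q7 -0.96
```

Emit:
apply_moves --steps '[{"travel":[1,0,0],"twist":0},{"travel":[1,0,0],"twist":0},{"travel":[1,0,0],"twist":0},{"travel":[0,0,0],"twist":0},{"travel":[0,0,0],"twist":0},{"travel":[0,0,0],"twist":0},{"travel":[0,0,0],"twist":0},{"travel":[0,0,0],"twist":0},{"travel":[0,0,0],"twist":0},{"travel":[0,0,0],"twist":0}]'

```text
time: 25.85
tcp_pos: [0.5613, 0.1455, 0.0184]
ee_rot: [[0.376, 0.927, -0.002], [0.927, -0.376, -0.003], [-0.003, -0.001, -1.0]]
wrist_force: [-6.3, -7.7, 5.9]
width: 0.0401
grip_force: 4.4
```

```bash
python3 - <<'E'
from h import *
st()
E
```

```text
t 25.85 crate [-42.7   0.1] z 18.4 yawerr 0.0025 w 0.0401 F [-6.3 -7.7  5.9] q7 -0.97
```

Red is at the wall too. I'll retreat, rise, turn 90° and locate the bar.

Emit:
apply_moves --hand 0.54 --steps '[{"travel":[-25,0,0],"twist":0},{"travel":[-40,0,0],"twist":0},{"travel":[-20,0,-50],"twist":0},{"travel":[0,0,-55],"twist":0},{"travel":[0,0,-55],"twist":-0.171},{"travel":[0,0,-30],"twist":-0.175},{"travel":[0,0,0],"twist":-0.175},{"travel":[0,0,0],"twist":-0.175},{"travel":[0,0,0],"twist":-0.175},{"travel":[0,0,0],"twist":-0.175}]'

```text
time: 27.1
tcp_pos: [0.5302, 0.0691, 0.2088]
ee_rot: [[-0.62, 0.785, 0.001], [0.785, 0.62, 0.0], [-0.0, 0.001, -1.0]]
wrist_force: [0.3, 0.4, 0.1]
width: 0.0399
grip_force: 0.0
```

Emit:
apply_moves --hand 0.54 --steps '[{"travel":[0,0,0],"twist":-0.175},{"travel":[0,0,0],"twist":-0.175},{"travel":[0,0,0],"twist":-0.175},{"travel":[0,0,0],"twist":0},{"travel":[0,0,0],"twist":0},{"travel":[0,0,0],"twist":0},{"travel":[0,0,0],"twist":0},{"travel":[0,0,0],"twist":0},{"travel":[0,0,0],"twist":0},{"travel":[0,0,0],"twist":0}]'

```text
time: 28.35
tcp_pos: [0.5301, 0.0686, 0.2085]
ee_rot: [[-0.927, 0.375, 0.0], [0.375, 0.927, -0.0], [-0.0, -0.0, -1.0]]
wrist_force: [0.2, -0.3, -0.7]
width: 0.0398
grip_force: 0.0
```

```bash
python3 - <<'E'
from h import *
st()
ft,a=grab("top"); fs,b=grab("side","s4")
T={"A":[(138.75,127.5),(134,275)],"B":[(82,250.5),(290,390)]}
for k,(u,v) in T.items():
    c1,d1=ray(ft,[u]); c2,d2=ray(fs,[v]); d1,d2=d1[0],d2[0]
    t=np.linalg.lstsq(np.c_[d1,-d2],c2-c1,rcond=None)[0]; p,q=c1+t[0]*d1,c2+t[1]*d2
    m=(p+q)/2; print(k,(crate(m)*1e3).round(1),(m[2]*1e3).round(1),"gap",np.linalg.norm(p-q).round(4))
for q in(1.5,1.6,1.7,1.8,1.85):
    e=.262+q; x,z=30-110*np.cos(e),20+110*np.sin(e)
    P=[np.r_[O+(x*ex+y*ey)/1e3,z/1e3] for y in(-157,157)]; print(q,round(x,1),round(z,1),proj(ft,P).round(1).tolist(),proj(fs,P).round(1).tolist())
E
```

```text
t 28.35 crate [-1.257e+02 -1.000e-01] z 208.5 yawerr 1.5744 w 0.0398 F [ 0.2 -0.3 -0.7] q7 0.83
A [  69.4 -156.4] 119.0 gap 0.0012
B [ 70.7 169.6] 99.5 gap 0.0199
1.5 50.9 128.0 [[144.9, 129.4], [87.1, 252.9]] [[141.0, 265.2], [284.4, 362.1]]
1.6 61.6 125.4 [[141.1, 128.0], [83.5, 251.1]] [[136.3, 269.7], [279.8, 368.7]]
1.7 71.9 121.7 [[137.7, 126.8], [80.2, 249.3]] [[131.9, 274.5], [275.1, 375.6]]
1.8 81.9 117.0 [[134.5, 125.8], [77.3, 247.6]] [[127.7, 279.7], [270.7, 382.7]]
1.85 86.7 114.3 [[133.1, 125.4], [76.0, 246.8]] [[125.8, 282.4], [268.5, 386.4]]
```

View pics/s4.png

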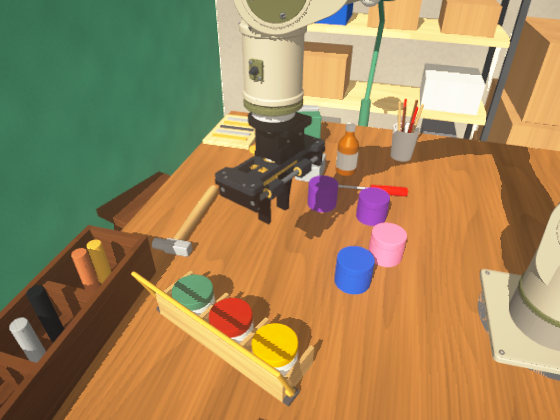

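The side view shows all three lids in the crate at (193,294), (231,318) and (275,343), and the bar clear from (134,275) to (290,390). q comes out at about 1.66, which puts the bar at crate x≈68, z≈123. I'll straddle the bar at its middle and grip.

Emit:
apply_moves --hand 0.54 --steps '[{"travel":[0,38.7,0],"twist":0},{"travel":[0,38.7,0],"twist":0},{"travel":[0,38.7,0],"twist":0},{"travel":[0,38.7,0],"twist":0},{"travel":[0,38.7,0],"twist":0},{"travel":[0,0,20],"twist":0},{"travel":[0,0,30],"twist":0},{"travel":[0,0,30],"twist":0},{"travel":[0,0,22],"twist":0},{"travel":[0,0,0],"twist":0}]'

```text
time: 29.7
tcp_pos: [0.6018, 0.2469, 0.1048]
ee_rot: [[-0.927, 0.375, -0.003], [0.375, 0.927, -0.001], [0.002, -0.002, -1.0]]
wrist_force: [0.4, -0.2, -0.6]
width: 0.0403
grip_force: 0.0
```

```bash
python3 - <<'E'
from h import *
st(); f,im=grab("side"); cv2.imwrite("pics/s5.png",cv2.resize(im[220:400,100:340],(800,600)))
E
```

```text
t 29.7 crate [66.4  0.9] z 104.8 yawerr 1.574 w 0.0403 F [ 0.4 -0.2 -0.6] q7 0.43
```

View pics/s5.png

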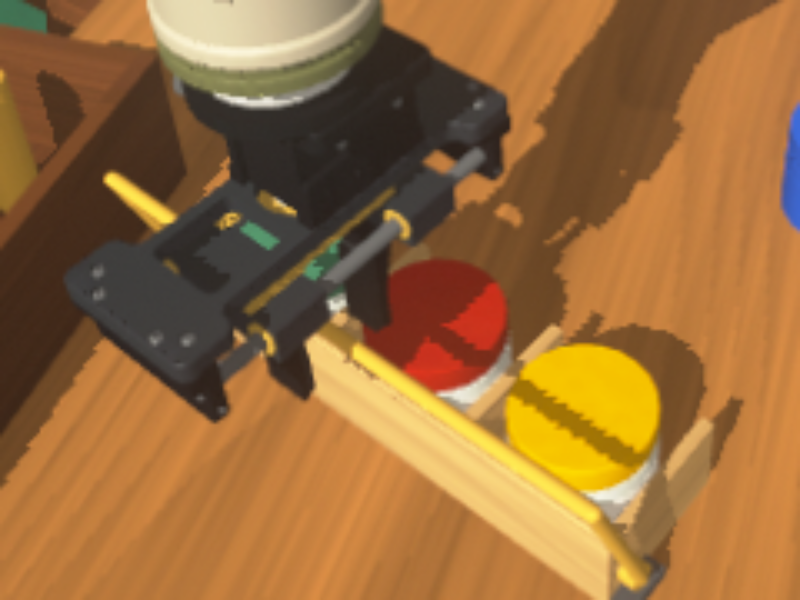

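The crop shows the bar passing between the two fingers, at about (340,345) in the crop. Closing.

Emit:
apply_moves --hand 1 --steps '[{"travel":[0,0,0],"twist":0},{"travel":[0,0,0],"twist":0},{"travel":[0,0,0],"twist":0},{"travel":[0,0,0],"twist":0},{"travel":[0,0,0],"twist":0},{"travel":[0,0,0],"twist":0},{"travel":[0,0,0],"twist":0},{"travel":[0,0,0],"twist":0},{"travel":[0,0,0],"twist":0},{"travel":[0,0,0],"twist":0}]'

```text
time: 31.0
tcp_pos: [0.6027, 0.2482, 0.1068]
ee_rot: [[-0.927, 0.374, 0.001], [0.374, 0.927, 0.0], [-0.0, 0.0, -1.0]]
wrist_force: [0.5, 0.7, 4.2]
width: 0.0067
grip_force: 30.0
```

```bash
python3 - <<'E'
from h import *
st()
s=crate(telemetry.get_state()["tcp_pos"])*1e3
q0=np.arccos((30-s[0])/110)-.262; print("q0",q0)
q=np.linspace(q0,0,26); e=.262+q; P=np.c_[30-110*np.cos(e),20+110*np.sin(e)]; D=np.diff(P,axis=0)
print(np.c_[D[:,0],-D[:,1]].round(1).tolist())
E
```

```text
t 31.0 crate [68.   0.6] z 106.8 yawerr 1.5746 w 0.0067 F [0.5 0.7 4.2] q7 0.43
q0 1.6615163666725539
[[-6.9, -2.3], [-7.1, -1.8], [-7.2, -1.4], [-7.3, -0.9], [-7.3, -0.4], [-7.3, 0.1], [-7.3, 0.6], [-7.2, 1.1], [-7.1, 1.5], [-7.0, 2.0], [-6.9, 2.5], [-6.7, 2.9], [-6.5, 3.4], [-6.3, 3.8], [-6.0, 4.2], [-5.7, 4.6], [-5.4, 4.9], [-5.0, 5.3], [-4.7, 5.6], [-4.3, 5.9], [-3.9, 6.2], [-3.5, 6.4], [-3.0, 6.6], [-2.6, 6.8], [-2.1, 7.0]]
```

Emit:
apply_moves --steps '[{"travel":[0,-6.9,-2.3],"twist":0},{"travel":[0,-7.1,-1.8],"twist":0},{"travel":[0,-7.2,-1.4],"twist":0},{"travel":[0,-7.3,-0.9],"twist":0},{"travel":[0,-7.3,-0.4],"twist":0},{"travel":[0,-7.3,0.1],"twist":0},{"travel":[0,-7.3,0.6],"twist":0},{"travel":[0,-7.2,1.1],"twist":0},{"travel":[0,-7.1,1.5],"twist":0},{"travel":[0,-7.0,2.0],"twist":0}]'

```text
time: 32.25
tcp_pos: [0.5751, 0.1811, 0.1077]
ee_rot: [[-0.927, 0.374, -0.001], [0.374, 0.927, -0.0], [0.001, -0.0, -1.0]]
wrist_force: [-1.4, 3.5, -0.7]
width: 0.0068
grip_force: 30.0
```

Emit:
apply_moves --steps '[{"travel":[0,-6.9,2.5],"twist":0},{"travel":[0,-6.7,2.9],"twist":0},{"travel":[0,-6.5,3.4],"twist":0},{"travel":[0,-6.3,3.8],"twist":0},{"travel":[0,-6.0,4.2],"twist":0},{"travel":[0,-5.7,4.6],"twist":0},{"travel":[0,-5.4,4.9],"twist":0},{"travel":[0,0,0],"twist":0},{"travel":[0,0,0],"twist":0},{"travel":[0,0,0],"twist":0}]'

```text
time: 33.5
tcp_pos: [0.559, 0.141, 0.0815]
ee_rot: [[-0.927, 0.374, -0.001], [0.374, 0.927, -0.001], [0.001, -0.001, -1.0]]
wrist_force: [-5.2, 2.2, -0.4]
width: 0.0064
grip_force: 30.0
```

```bash
python3 - <<'E'
from h import *
st()
s=telemetry.get_state(); c=crate(s["tcp_pos"])*1e3; z=s["tcp_pos"][2]*1e3+18
print("grasp radius",np.hypot(30-c[0],z-20),"e",np.arctan2(z-20,30-c[0]), "q",np.arctan2(z-20,30-c[0])-.262)
E
```

```text
t 33.5 crate [-47.8   0.5] z 81.5 yawerr 1.5746 w 0.0064 F [-5.2  2.2 -0.4] q7 0.57
grasp radius 111.2153781178187 e 0.7965582448564452 q 0.5345582448564452
```

Emit:
apply_moves --steps '[{"travel":[0,-5.0,5.3],"twist":0},{"travel":[0,-4.7,5.6],"twist":0},{"travel":[0,-4.3,5.9],"twist":0},{"travel":[0,-3.9,6.2],"twist":0},{"travel":[0,-3.5,6.4],"twist":0},{"travel":[0,-3.0,6.6],"twist":0},{"travel":[0,-2.6,6.8],"twist":0},{"travel":[0,-2.1,7.0],"twist":0},{"travel":[0,-0.5,2],"twist":0},{"travel":[0,0,0],"twist":0}]'

```text
time: 34.75
tcp_pos: [0.549, 0.1151, 0.0323]
ee_rot: [[-0.928, 0.373, 0.002], [0.373, 0.928, 0.0], [-0.002, 0.001, -1.0]]
wrist_force: [-12.6, 3.2, 22.5]
width: 0.0072
grip_force: 30.0
```

```bash
python3 - <<'E'
from h import *
st()
s=telemetry.get_state(); c=crate(s["tcp_pos"])*1e3; z=s["tcp_pos"][2]*1e3+18
print("grasp radius",np.hypot(30-c[0],z-20), "q",np.arctan2(z-20,30-c[0])-.262)
E
```

```text
t 34.75 crate [-75.5   0. ] z 32.3 yawerr 1.5756 w 0.0072 F [-12.6   3.2  22.5] q7 0.58
grasp radius 109.73574687107079 q 0.017517416185485024
```

The bar is on its stop (22 N upward). I'll open slightly and rise straight up.

Emit:
apply_moves --hand 0.78 --steps '[{"travel":[0,0,0],"twist":0},{"travel":[0,0,0],"twist":0},{"travel":[0,0,0],"twist":0},{"travel":[0,0,0],"twist":0},{"travel":[0,0,-10],"twist":0},{"travel":[0,0,-20],"twist":0},{"travel":[0,0,-40],"twist":0},{"travel":[0,0,-50],"twist":0},{"travel":[0,-30,-50],"twist":0},{"travel":[0,-60,0],"twist":0}]'

```text
time: 36.0
tcp_pos: [0.5165, 0.0326, 0.2052]
ee_rot: [[-0.929, 0.369, 0.008], [0.369, 0.929, 0.001], [-0.007, 0.004, -1.0]]
wrist_force: [0.5, -0.9, -0.2]
width: 0.0191
grip_force: 0.0
```

Emit:
apply_moves --steps '[{"travel":[0,-60,0],"twist":0},{"travel":[0,-60,0],"twist":0},{"travel":[0,0,0],"twist":0},{"travel":[0,0,0],"twist":0},{"travel":[0,0,0],"twist":0},{"travel":[0,0,0],"twist":0},{"travel":[0,0,0],"twist":0},{"travel":[0,0,0],"twist":0},{"travel":[0,0,0],"twist":0},{"travel":[0,0,0],"twist":0}]'

```text
time: 37.25
tcp_pos: [0.4697, -0.081, 0.1999]
ee_rot: [[-0.927, 0.374, 0.0], [0.374, 0.927, -0.0], [-0.0, -0.0, -1.0]]
wrist_force: [-0.2, -0.4, 0.1]
width: 0.0193
grip_force: 0.0
```

```bash
python3 - <<'E'
from h import *
st(); f,im=grab("top"); fs,ims=grab("side")
a=cv2.resize(im[120:270,75:215],(373,400)); b=cv2.resize(ims[250:410,130:330],(427,400) if 0 else (427,400)); cv2.imwrite("pics/end.png",np.hstack([a,b]))
for q in(0,.1,.2):
    e=.262+q; x,z=30-110*np.cos(e),20+110*np.sin(e); P=[np.r_[O+(x*ex+y*ey)/1e3,z/1e3] for y in(-157,157)]
    print(q,((proj(f,P)-[75,120])*2.667).round(0).tolist(),((proj(fs,P)-[130,250])*[2.135,2.5]).round(0).tolist())
for c in("green","red"): print(c,[((crate(q)*1e3).round(1),round(r_,3)) for q,r_ in lid("top",c)])
E
```

```text
t 37.25 crate [-287.    -0.7] z 199.9 yawerr 1.5746 w 0.0193 F [-0.2 -0.4  0.1] q7 1.22
0 [[331.0, 101.0], [189.0, 413.0]] [[147.0, 22.0], [424.0, 216.0]]
0.1 [[326.0, 97.0], [183.0, 412.0]] [[143.0, 15.0], [423.0, 210.0]]
0.2 [[320.0, 93.0], [175.0, 410.0]] [[139.0, 9.0], [421.0, 205.0]]
green [(array([-716.6, -335. ]), 0.046), (array([  2.3, -98. ]), 0.034)]
red [(array([-595.1,   21.7]), 0.048), (array([-4.8, -0.1]), 0.038)]
```

View pics/end.png

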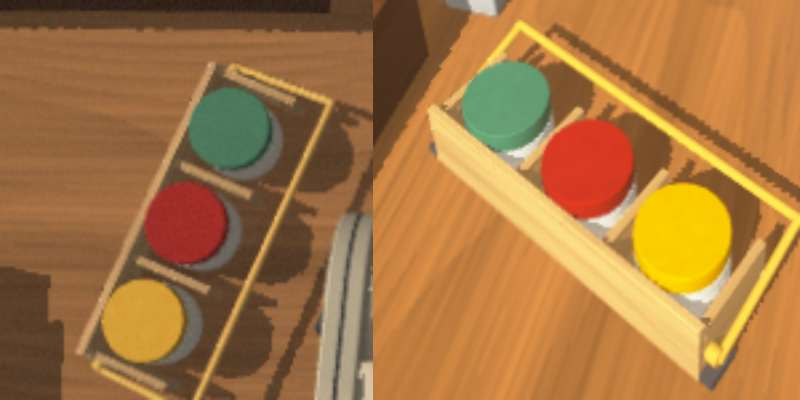

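The last picture shows both tins upright and equally close to the back wall, with lid centres at (231,128) and (186,223) in the left panel. Both sit about 40 px from the wall line. The bar is at (331,101), its predicted position at the stop, and the yellow tin is in its bay.

```bash
python3 -c "
from cell import r
print(r.finish_job())"
```

```text
the job is handed in; nothing more can be done
None
```

The green and red tins stand upright against the back wall of their own bays, the keeper bar is down at its stop, and the yellow tin is still in its bay; I handed the job in after about 37 s of robot time, and no verdict came back.

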